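Pull the marker out of the tool rack and stand it in the mug

TASK

Pull the marker straight up out of its pocket in the bench tool rack and stand it in the empty mug, ready for the next labelling job. Leave the tweezers and the flux syringe in their pockets, and leave the mug standing upright about where it is.

Things in the scene. Friction and masses are not known exactly. Their poses are not given: they have to be found in the camera images.
- marker_mid (a point): Middle of the whiteboard marker: straight stick 136 mm long, 18 mm thick (square bar to the touch, 25 g), thickest of the three tools in the rack. Point on its centreline, 68 mm from each end; y axis along it (up), x across the row of pockets, z along the row. Stands in any one of the rack's pockets, 22 mm square, 60 mm deep, foot 31 mm and top 167 mm above the bench; lifts out freely.
- mug: Empty white mug, loose, 0.35 kg, 95 mm high; outer radius 40 mm at the rim, wall 4 mm, a handle on one side (its +y). Origin: centre of its underside, z up. Inner floor about 5 mm above the bench, open mouth 72 mm wide.
- tweezers: Bystander: thin black tweezers, 126 mm long, 7 x 9 mm, loose in another pocket, top 157 mm above the bench. Origin near its middle, y axis along it, up. The rack, fixed to the bench: three grey blocks in a row on a base plate, each 52 mm deep, 56 mm along the row, tops 91 mm above the bench, one pocket in the middle of each.
- flux_syringe: Bystander: flux syringe with a 13 mm thick barrel, standing loosely tip down in the remaining pocket of the rack, 42 mm of it showing, top 133 mm above the bench. Origin on the side of the barrel, 114 mm above the bench; y axis along it, up.

How it is judged (in metres and radians):
On the way:
1. the marker is lifted fully clear of its pocket, still roughly upright (height (world z) of marker_mid above 0.16 m and angle between marker_mid's own y axis and vertical below 0.5 rad), for 0.1 s.
At the end, for the whole second after the job is handed in: Marker in the mug: its middle within 36 mm of the mug's axis and 45 to 90 mm above its underside, leaning under 45 degrees. Mug at rest, upright within 5 degrees, within 60 mm of its start. Tweezers and syringe still in their pockets, within 25 mm of their starts (horizontal distance between marker_mid and mug below 0.036 m and z of marker_mid in the frame of mug between 0.045 and 0.09 m and angle between marker_mid's own y axis and vertical below 0.8 rad and angle between mug's own z axis and vertical below 0.1 rad and linear speed of mug below 0.03 m/s and distance of mug from where it was at the start of the episode below 0.06 m and distance of each of tweezers, flux_syringe from where it was at the start of the episode below 0.025 m); the robot touches nothing.
It fails at once if the tweezers are pulled or knocked out of their pocket (distance of tweezers from where it was at the start of the episode above 0.04 m).
It fails at once if the flux syringe is pulled or knocked out of its pocket (distance of flux_syringe from where it was at the start of the episode above 0.04 m).
It fails at once if the mug is tipped over (angle between mug's own z axis and vertical above 0.6 rad).
It also fails if it takes over 45 s, if anything falls off the work surface, if the arm or the gripper's body presses on something with over 40 N, if the wrist force passes 120 N, or if a joint passes its speed limit or range.

ROBOT

A 7-joint arm with a two-finger parallel gripper is mounted at the origin on a cart in front of the work surface, level with it; the furniture and walls round the work are solid. World frame = base frame: x ahead of the robot, y to its left, z up, the work surface at z = 0. Lengths are in mm, angles in degrees, forces in N, time in s.
With the tool pointing down it reaches from about 425 to 950 mm from the base axis. Payload 16.7 kg.
Tool frame: the origin (TCP) lies at the very end of the fingers, on their centre line; the grasp point (between the pads) lies 19 mm behind it; z points along the fingers, y is the line along which they close (so a half turn about z gives the same grasp; the last joint's range is limited). The gripper opens to 94 mm and grips with 3 to 60 N. Pads are 16 mm wide; open, the fingers measure 119 mm over their backs; the gripper's body (75 mm by 177 mm) begins 78 mm behind the grasp point.
Start: joints at [67.867, 24.414, 4.234, 92.017, -1.954, 63.644, -3.845], TCP at [158.321, -656.132, 205.467] pointing down, gripper open.
Joint ranges: [-163.25, 163.25], [-28.42, 122.38], [-70.27, 78.77], [12.13, 141.07], [-58.53, 238.53], [9.26, 117.41], [-156.51, 156.51]. Speed limits (degrees/s): [108.29, 108.29, 136.94, 136.94, 172.46, 172.46, 172.46].

INTERFACE

Orientations are given as a 3x3 rotation matrix whose columns are the frame's x, y, z axes.
In Python, from bench import ctrl gives the robot as it stands.
- The arm moves only by the tool drive_effector, called after "Request:" as name(argument=value, ...) on one line, values as JSON. Schema: {"type":"object","properties":{"increments":{"type":"array","items":{"type":"object","properties":{"tx":{"type":"number"},"ty":{"type":"number"},"tz":{"type":"number"},"yaw":{"type":"number"},"aperture":{"type":"number"}},"additionalProperties":false,"required":["aperture"]},"minItems":1,"maxItems":12},"force":{"type":"number"},"only":{"type":"string"},"quiet":{"type":"boolean"},"lines":{"type":"string"}},"required":["increments"],"additionalProperties":false}. increments is a list of rows, 1 to 12 of them, each an object with the fields tx, ty, tz (the shift in shares of the most that a row can go, 1 being 50 mm), yaw (a turn about the tool's z in fractions of the full range, 1 being 180 degrees), aperture (the finger opening in mm); a field left out counts as zero (the opening has to be given); each row shifts and turns the commanded pose from where the row before left it, along the tool's axes as they then stand; what a row does not reach is not made up. A row lasts 1/10 s, in which the tool goes at most 50 mm and 8.59 degrees, less where a joint would pass 70% of its speed; a pose out of reach is approached as far as the arm can. The fingers move at their own pace and stop on an object; force is the grip in N (left out, the last holds). Time passes only in rows, so rows that do not move let the fingers close. The tool returns the time, the measured TCP pose, the force, the opening and the grip force at its end. only (a regular expression) keeps the lines of the reply that match it, lines (a string "A,B") keeps lines A to B, and quiet returns only ok. No shift or turn number may pass 1 either way. Input that does not fit is refused with a message, and nothing moves.
- ctrl.observe(): the state, without advancing time (a new reading comes with each control period).
- ctrl.grab_frame(name): name is "scene" or "top" or "wrist"; returns the picture (400x640x3 uint8, red, green, blue); there is no depth.
- ctrl.camera_params(name): a dict with "fovy" (degrees; the focal length in pixels is half the picture's height over the tangent of half this angle, whatever the lens; pixels are square), "cx", "cy" (the principal point, pixels), "camera_from_world" (4x4, takes a point from world to camera coordinates); the wrist camera has in their place "hand_eye" (4x4, takes a point from camera to tool coordinates, whose origin is the TCP and whose axes are the flange's). Camera axes: x right, y up, looking along -z (the intrinsics and any distortion apply to the point x, -y, -z); pixel columns grow to the right and rows downward; lengths in mm; the calibration is good to about 2 mm. The wrist camera is an equidistant fisheye: a pixel r from the principal point sees the ray r / f radians off the axis. A picture is of the moment at which its call begins: read the wrist's pose just before it. camera_params takes no time and is no camera call.
- ctrl.hand_in(): hands the job in; it is judged then, once.
The state is a dict: "time": time; "q": joint angles; "qvel": joint speeds; "joint_torque": joint torques, N m; "tcp_pos": TCP position; "ee_rot": TCP orientation; "force": force on the tool from outside, world axes, zero at the start; "wrist_torque": the same for the moment, N m; "gripper_width": finger opening in mm; "grasp_force": force on a finger pad.
Only numpy, scipy, OpenCV 4.12 (cv2) and the standard library are available. Lean on these libraries where they do the work, as an engineer would, in place of code of your own. Each camera call takes 0.05 s, during which the arm holds its last target. There are 200 camera calls.

## Working session

There is one attempt and no reset: what is moved stays moved. The work goes in short steps, Python scripts to look and compute and a tool call to move; the robot and the scene stay as the last step left them, time stands still between calls to the robot, and variables do not carry over. Pictures are saved under pics/ and viewed, at most 10 in all, crops included, and the job is handed in when it is done.

```bash
ls; mkdir -p pics; python3 - <<'E'
from bench import ctrl
import cv2
s=ctrl.observe(); print(s['tcp_pos'],s['ee_rot'],s['time'],s['gripper_width'])
for n in ['scene','top']:
    cv2.imwrite(f'pics/{n}0.png',ctrl.grab_frame(n)[:,:,::-1]); print(n,ctrl.camera_params(n))
print(ctrl.camera_params('wrist'))
E
```

```text
bench.py
pics
[ 158.20358887 -655.72544979  204.77119454] [[ 9.72103675e-01  2.34551233e-01 -4.04963807e-04]
 [ 2.34551560e-01 -9.72102891e-01  1.23896968e-03]
 [-1.03064621e-04 -1.29939187e-03 -9.99999150e-01]] 0.0 93.81758424672314
scene {'fovy': 52.0146522947077, 'cx': 319.7068495154549, 'cy': 201.10988715304987, 'camera_from_world': array([[-7.36114814e-01, -6.76524884e-01,  2.11910839e-02,
         4.03582237e+02],
       [ 3.56671953e-01, -3.61099514e-01,  8.61621877e-01,
        -2.76580734e+02],
       [-5.75256550e-01,  6.41810893e-01,  5.07108153e-01,
        -6.30037213e+02],
       [ 0.00000000e+00,  0.00000000e+00,  0.00000000e+00,
         1.00000000e+00]])}
top {'fovy': 42.71551690112787, 'cx': 317.5059342124211, 'cy': 201.23079002304598, 'camera_from_world': array([[-1.39375605e-02, -9.99893660e-01, -4.29111473e-03,
         3.68023531e+01],
       [ 9.89287072e-01, -1.44131511e-02,  1.45269925e-01,
        -5.15052403e+02],
       [-1.45316325e-01, -2.22043595e-03,  9.89382755e-01,
        -1.31074155e+03],
       [ 0.00000000e+00,  0.00000000e+00,  0.00000000e+00,
         1.00000000e+00]])}
{'fovy': 65.70646984690485, 'cx': 317.9763696081976, 'cy': 199.00238227067547, 'hand_eye': array([[ 2.39833140e-05,  9.70408604e-01,  2.41468714e-01,
         6.99093951e+01],
       [ 9.99999976e-01,  2.96029192e-05, -2.18290146e-04,
         2.03232067e-01],
       [-2.18978815e-04,  2.41468714e-01, -9.70408580e-01,
        -1.78673221e+02],
       [ 0.00000000e+00,  0.00000000e+00,  0.00000000e+00,
         1.00000000e+00]])}
```

View pics/scene0.png

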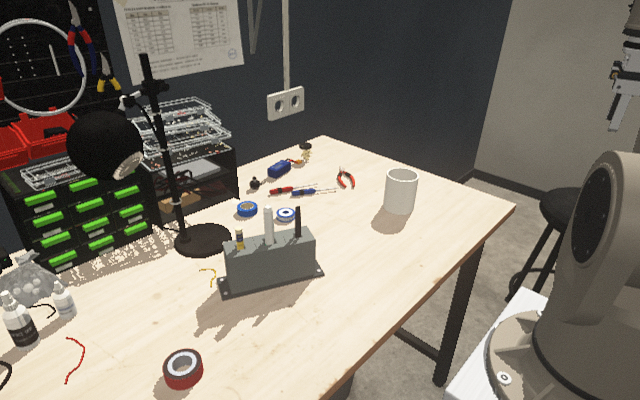

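View pics/top0.png

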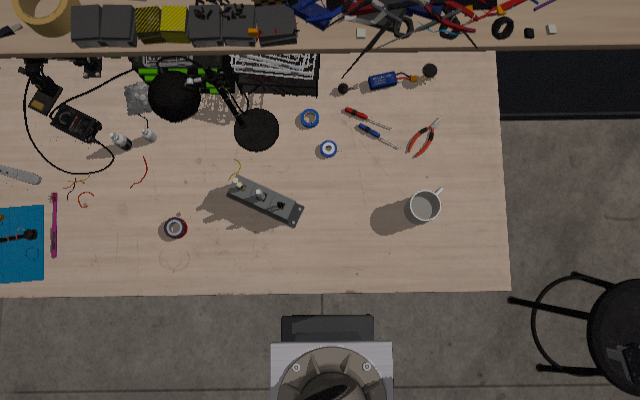

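The scene view shows, along the rack, the syringe at (240,238), the white marker in the middle pocket at (268,222) and the black tweezers at (298,220), with the mug at (400,190). In the top view the rack runs from (232,185) to (300,218) and the mug is at (424,207), its handle towards the upper right. I'll zoom in on both.

```bash
python3 - <<'E'
import cv2,numpy as np
a=cv2.imread('pics/top0.png');b=cv2.imread('pics/scene0.png')
c1=cv2.resize(a[165:235,215:315],None,fx=4,fy=4,interpolation=cv2.INTER_CUBIC)
c2=cv2.resize(a[180:240,390:450],None,fx=4,fy=4,interpolation=cv2.INTER_CUBIC)
c3=cv2.resize(b[195:265,220:320],None,fx=4,fy=4,interpolation=cv2.INTER_CUBIC)
c4=cv2.resize(b[160:225,375:425],None,fx=4,fy=4,interpolation=cv2.INTER_CUBIC)
o=np.zeros((560,660,3),np.uint8)
o[:280,:400]=c1;o[:240,410:650]=c2;o[280:560,:400]=c3;o[280:540,410:610]=c4
cv2.imwrite('pics/z0.png',o)
E
```

```text
(no output)
```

View pics/z0.png

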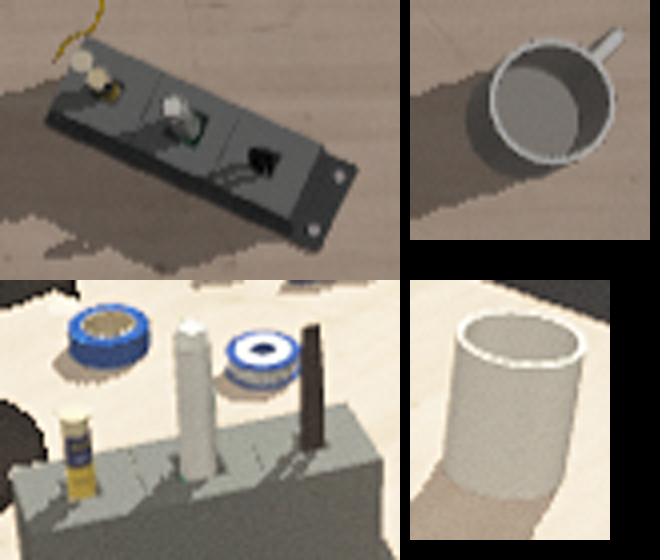

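The zoomed views give these full-image pixels:
- **Marker top:** about (258.7,191.3) in top and (267.6,207) in scene.
- **Mug rim centre:** (425.5,205.3) in top and (402.7,175) in scene.
- **Rack block top edges (top view):** the back edge runs (237.5,174.5)–(296.5,202), the front edge (227,193)–(289,219.5).

```bash
cat > h.py <<'E'
import numpy as np
from bench import ctrl
def ray(n,u,v):
    p=ctrl.camera_params(n); f=200/np.tan(np.radians(p['fovy']/2)); d=np.array([(u-p['cx']),(v-p['cy'])])/f
    if n=='wrist':
        r=np.hypot(*d); k=np.sin(r)/max(r,1e-9); c=np.array([d[0]*k,-d[1]*k,-np.cos(r)])
        s=ctrl.observe(); E=p['hand_eye']; R=np.array(s['ee_rot']); t=np.array(s['tcp_pos'])
        return R@E[:3,3]+t, R@E[:3,:3]@c
    T=p['camera_from_world']; R=T[:3,:3]
    return -R.T@T[:3,3], R.T@np.array([d[0],-d[1],-1])
def plane(r,z): o,d=r; return o+d*(z-o[2])/d[2]
def tri(a,b):
    (o1,d1),(o2,d2)=a,b; s=np.linalg.lstsq(np.c_[d1,-d2],o2-o1,rcond=None)[0]
    p,q=o1+s[0]*d1,o2+s[1]*d2; return (p+q)/2,np.linalg.norm(p-q)
E
python3 - <<'E'
from h import *
np.set_printoptions(precision=1,suppress=True)
print('marker',tri(ray('top',258.7,191.3),ray('scene',267.6,207)))
print('mug rim',tri(ray('top',425.5,205.3),ray('scene',402.7,175)), plane(ray('top',425.5,205.3),95))
print('tweez',tri(ray('top',280.5,204),ray('scene',297.7,207)))
pt=lambda n,u,v,z=91:plane(ray(n,u,v),z)
P={k:pt('top',*v) for k,v in dict(bl=(237.5,174.5),br=(296.5,202),fl=(227,193),fr=(289,219.5),sy=(241.2,188),tw=(280.7,204.7)).items()}
for k,v in P.items(): print(k,v)
for a,b in (('bl','br'),('fl','fr'),('sy','tw')): d=P[b]-P[a]; print(np.degrees(np.arctan2(d[1],d[0])),np.linalg.norm(d))
print('scene sy,tw,mk pockets',[pt('scene',u,v) for u,v in((240.5,244),(297.5,232),(269.5,238.5))])
for x,y in((220+15/4,195+187/4),(220+347/4,195+123/4),(220+382/4,195+178/4),(220+28/4,195+248/4)): print(pt('scene',x,y))
E
```

```text
marker (array([523.6, 170.1, 163.1]), np.float64(1.0191190420346332))
mug rim (array([ 493.2, -243.5,   90.5]), np.float64(0.39581063450423376)) [ 492.8 -242.4   95. ]
tweez (array([494.9, 119.8, 153.2]), np.float64(4.5794729645049355))
bl [579.6 232.6  91. ]
br [506.5  82.5  91. ]
fl [532.2 258.8  91. ]
fr [462.2 101.8  91. ]
sy [544.5 222.8  91. ]
tw [500.2 122.6  91. ]
-115.98201263528486 166.9113502685315
-113.99979762699766 171.91374369873714
-113.84640471178031 109.6602139074494
scene sy,tw,mk pockets [array([551.6, 216.8,  91. ]), array([503.6, 115.5,  91. ]), array([526.3, 167.8,  91. ])]
[579.5 234.2  91. ]
[505.9  87.2  91. ]
[461.5 109.1  91. ]
[538.  257.5  91. ]
```

Careful with the scale: shifts go in shares of 50 mm and turns go in shares of 180 degrees. That gives: -15 mm is -0.3, -8.5 degrees is -0.0472.

Request:
drive_effector(increments=[{"tz":-0.3, "yaw":-0.0472, "aperture":94}, {"tz":-0.3, "yaw":-0.0472, "aperture":94}, {"tz":-0.3, "yaw":-0.0472, "aperture":94}, {"tz":-0.3, "yaw":-0.0472, "aperture":94}, {"tz":-0.3, "yaw":-0.0472, "aperture":94}, {"tz":-0.3, "yaw":-0.0472, "aperture":94}, {"aperture":94}])

```text
time: 0.8
tcp_pos: [158.4, -656.8, 297.1]
ee_rot: [[0.427, 0.904, 0.001], [0.904, -0.427, -0.002], [-0.002, 0.002, -1.0]]
force: [0.1, -0.9, 0.3]
gripper_width: 94.0
grasp_force: 0.0
```

```bash
python3 - <<'E'
from h import *
s=ctrl.observe();R=np.array(s['ee_rot']);print(R.round(3),np.degrees(np.arctan2(R[1,1],R[0,1])),R.T@(np.array([480,-243,295])-s['tcp_pos']))
E
```

```text
[[ 0.427  0.904  0.001]
 [ 0.904 -0.427 -0.002]
 [-0.002  0.002 -1.   ]] -25.27975216141151 [511.53280594 114.10230175   1.49547568]
```

To row units: 42 mm is 0.84, 9.5 mm is 0.19.

Request:
drive_effector(increments=[{"tx":0.84, "ty":0.19, "aperture":94}, {"tx":0.84, "ty":0.19, "aperture":94}, {"tx":0.84, "ty":0.19, "aperture":94}, {"tx":0.84, "ty":0.19, "aperture":94}, {"tx":0.84, "ty":0.19, "aperture":94}, {"tx":0.84, "ty":0.19, "aperture":94}, {"tx":0.84, "ty":0.19, "aperture":94}, {"tx":0.84, "ty":0.19, "aperture":94}, {"tx":0.84, "ty":0.19, "aperture":94}, {"tx":0.84, "ty":0.19, "aperture":94}, {"tx":0.84, "ty":0.19, "aperture":94}, {"tx":0.84, "ty":0.19, "aperture":94}])

```text
time: 2.0
tcp_pos: [478.2, -248.3, 294.6]
ee_rot: [[0.435, 0.901, -0.001], [0.901, -0.435, 0.001], [0.0, -0.001, -1.0]]
force: [0.6, -0.7, -0.2]
gripper_width: 93.8
grasp_force: 0.0
```

```bash
python3 - <<'E'
from h import *
s=ctrl.observe();R=np.array(s['ee_rot']);print(R.T@(np.array([495,110,295])-s['tcp_pos']))
E
```

```text
[ 3.30016120e+02 -1.40542526e+02 -2.05287877e-01]
```

To row units: 36 mm is 0.72, -16 mm is -0.32.

Request:
drive_effector(increments=[{"tx":0.72, "ty":-0.3, "aperture":94}, {"tx":0.72, "ty":-0.3, "aperture":94}, {"tx":0.72, "ty":-0.3, "aperture":94}, {"tx":0.72, "ty":-0.3, "aperture":94}, {"tx":0.72, "ty":-0.3, "aperture":94}, {"tx":0.72, "ty":-0.3, "aperture":94}, {"tx":0.72, "ty":-0.3, "aperture":94}, {"tx":0.72, "ty":-0.32, "aperture":94}, {"tx":0.72, "ty":-0.32, "aperture":94}, {"aperture":94}, {"aperture":94}])

```text
time: 3.1
tcp_pos: [492.7, 102.0, 294.6]
ee_rot: [[0.431, 0.902, -0.001], [0.902, -0.431, 0.0], [-0.0, -0.001, -1.0]]
force: [0.3, -0.8, -0.6]
gripper_width: 94.3
grasp_force: 0.0
```

```bash
python3 - <<'E'
from h import *
import cv2
s=ctrl.observe();print(s['tcp_pos'])
cv2.imwrite('pics/w1.png',ctrl.grab_frame('wrist')[:,:,::-1])
E
```

```text
[492.73015876 102.01635522 294.61915821]
```

View pics/w1.png

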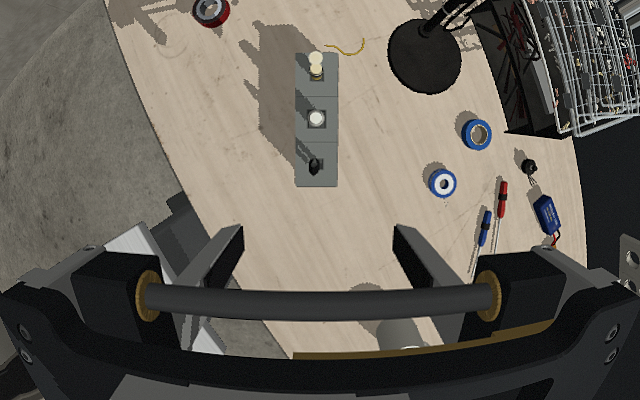

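The wrist view shows the row lined up with the tool's x axis: the rack edges are vertical at columns 295 and 338. The marker top is at (316,118) and the tweezers top at (313,167).

```bash
python3 - <<'E'
from h import *
np.set_printoptions(precision=1,suppress=True)
w=ray('wrist',316,118)
print(tri(w,ray('top',258.7,191.3)),tri(w,ray('scene',267.6,207)),plane(w,165))
c=[plane(ray('wrist',u,v),91) for u,v in((295,52),(338,52),(296,186),(339,186))];print(c,np.mean(c,0))
p=plane(w,165);s=ctrl.observe();R=np.array(s['ee_rot']);p[2]=s['tcp_pos'][2];print(R.T@(p-s['tcp_pos']))
E
```

```text
(array([523.6, 169.7, 161.8]), np.float64(0.5433125037981693)) (array([524. , 169.8, 162.9]), np.float64(0.9507957264719078)) [523.7 169.4 165. ]
[array([536.6, 257.1,  91. ]), array([584. , 234.3,  91. ]), array([464.2, 105.1,  91. ]), array([513.1,  81.6,  91. ])] [524.5 169.5  91. ]
[75.  -1.8 -0. ]
```

The three views agree: the marker stands upright at (524,169.5) with its top at about z 163–165. I'll move over it and go down to TCP z of about 126.

To row units: 30 mm is 0.6, 25 mm is 0.5.

Request:
drive_effector(increments=[{"tx":0.5, "ty":-0.012, "aperture":94}, {"tx":0.5, "ty":-0.012, "aperture":94}, {"tx":0.5, "ty":-0.012, "aperture":94}, {"aperture":94}, {"tz":0.6, "aperture":94}, {"tz":0.6, "aperture":94}, {"tz":0.6, "aperture":94}, {"tz":0.6, "aperture":94}, {"tz":0.6, "aperture":94}, {"tz":0.36, "aperture":94}, {"aperture":94}, {"aperture":94}], force=12)

```text
time: 4.35
tcp_pos: [523.9, 168.9, 127.8]
ee_rot: [[0.431, 0.902, -0.0], [0.902, -0.431, -0.0], [-0.0, -0.0, -1.0]]
force: [-0.1, 0.4, 1.2]
gripper_width: 93.5
grasp_force: 0.0
```

Request:
drive_effector(increments=[{"aperture":14}, {"aperture":14}, {"aperture":14}, {"aperture":14}, {"aperture":14}, {"aperture":14}, {"aperture":14}, {"aperture":14}, {"aperture":14}, {"aperture":14}], force=12)

```text
time: 5.35
tcp_pos: [523.8, 170.0, 127.5]
ee_rot: [[0.429, 0.903, -0.0], [0.903, -0.429, 0.0], [0.0, -0.0, -1.0]]
force: [0.3, 0.1, 0.3]
gripper_width: 18.6
grasp_force: 12.0
```

The opening is 18.6 mm, so it holds the marker. Next is a straight lift of about 160 mm.

To row units: -20 mm is -0.4, -15 mm is -0.3.

Request:
drive_effector(increments=[{"tz":-0.2, "aperture":14}, {"tz":-0.3, "aperture":14}, {"tz":-0.3, "aperture":14}, {"tz":-0.4, "aperture":14}, {"tz":-0.4, "aperture":14}, {"tz":-0.4, "aperture":14}, {"tz":-0.4, "aperture":14}, {"tz":-0.4, "aperture":14}, {"tz":-0.4, "aperture":14}, {"aperture":14}, {"aperture":14}])

```text
time: 6.45
tcp_pos: [523.8, 170.0, 288.5]
ee_rot: [[0.43, 0.903, 0.002], [0.903, -0.43, 0.0], [0.001, 0.001, -1.0]]
force: [-0.4, 0.6, 0.1]
gripper_width: 18.4
grasp_force: 12.0
```

```bash
python3 - <<'E'
from h import *
import cv2
s=ctrl.observe();R=np.array(s['ee_rot']);print(R.T@(np.array([492.8,-242.8,285])-s['tcp_pos']))
for n in ['scene','top']: cv2.imwrite(f'pics/{n}2.png',ctrl.grab_frame(n)[:,:,::-1])
E
```

```text
[-386.13714929  149.30691829    3.38820903]
```

View pics/scene2.png

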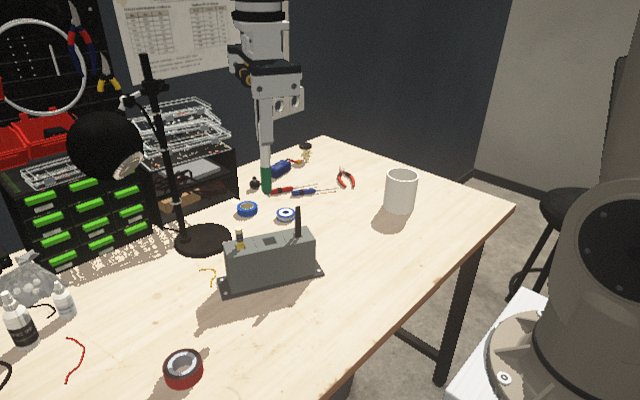

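The marker is out and hanging upright, with its green foot at (267,193); the tweezers and syringe are still in place. I'll carry it over the mug.

To row units: -35 mm is -0.7, 14 mm is 0.28.

Request:
drive_effector(increments=[{"tx":-0.7, "ty":0.27, "aperture":14}, {"tx":-0.7, "ty":0.27, "aperture":14}, {"tx":-0.7, "ty":0.27, "aperture":14}, {"tx":-0.7, "ty":0.27, "aperture":14}, {"tx":-0.7, "ty":0.27, "aperture":14}, {"tx":-0.7, "ty":0.27, "aperture":14}, {"tx":-0.7, "ty":0.27, "aperture":14}, {"tx":-0.7, "ty":0.27, "aperture":14}, {"tx":-0.7, "ty":0.27, "aperture":14}, {"tx":-0.7, "ty":0.27, "aperture":14}, {"tx":-0.7, "ty":0.28, "aperture":14}, {"aperture":14}])

```text
time: 7.75
tcp_pos: [491.3, -246.7, 286.2]
ee_rot: [[0.435, 0.9, -0.002], [0.9, -0.435, -0.0], [-0.001, -0.002, -1.0]]
force: [0.8, -0.4, -1.6]
gripper_width: 17.9
grasp_force: 12.0
```

Request:
drive_effector(increments=[{"aperture":14}, {"aperture":14}])

```text
time: 7.95
tcp_pos: [493.1, -240.5, 287.1]
ee_rot: [[0.428, 0.904, -0.0], [0.904, -0.428, 0.001], [0.0, -0.001, -1.0]]
force: [1.0, 0.0, -0.5]
gripper_width: 18.1
grasp_force: 12.0
```

```bash
python3 - <<'E'
from h import *
s=ctrl.observe();R=np.array(s['ee_rot']);print(R.T@(np.array([493,-243,285])-s['tcp_pos']))
import cv2
a=ctrl.grab_frame('wrist');b=ctrl.grab_frame('scene')
o=np.zeros((400,800,3),np.uint8);o[:,:400]=a[:,120:520];o[:,400:]=b[:,200:600]
cv2.imwrite('pics/m3.png',o[:,:,::-1])
E
```

```text
[-2.30467914  1.03265141  2.14035012]
```

View pics/m3.png

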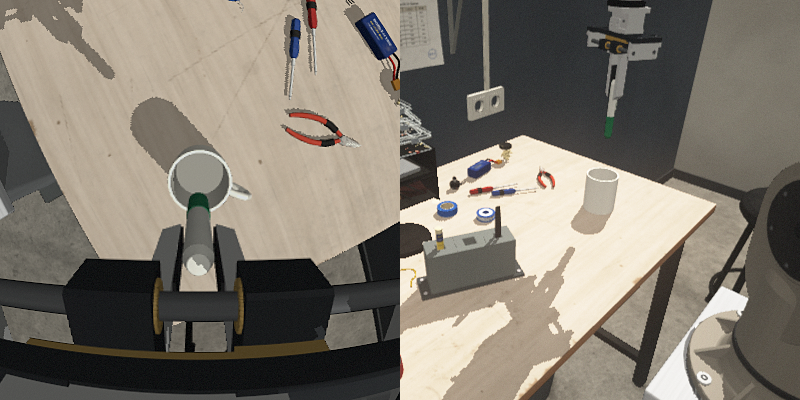

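The wrist view (crop offset 120) shows the mug rim centred at about (320,182), the marker foot at about (319,200) and the marker upright. The handle points right, at (360,190).

```bash
python3 - <<'E'
from h import *
s=ctrl.observe();R=np.array(s['ee_rot']);print(s['tcp_pos'])
w=ray('wrist',320,182)
print(plane(w,95),tri(w,ray('top',425.5,205.3)),tri(w,ray('scene',402.7,175)),'foot',plane(ray('wrist',319,200),190))
E
```

```text
[ 493.17577201 -240.44984223  287.44833912]
[ 495.05457434 -242.77977028   95.        ] (array([ 494.24082324, -244.6647949 ,   84.32135192]), np.float64(0.021795965007092685)) (array([ 494.1011569 , -244.0622559 ,   89.93108589]), np.float64(1.3636923206376976)) foot [ 494.26252215 -240.94649619  190.        ]
```

The mug axis is at about (494,-243). I'll shift −2 mm in tool x and go down.

To row units: 30 mm is 0.6, 25 mm is 0.5.

Request:
drive_effector(increments=[{"tx":-0.04, "ty":0.02, "aperture":14}, {"tz":0.6, "aperture":14}, {"tz":0.6, "aperture":14}, {"tz":0.6, "aperture":14}, {"tz":0.5, "aperture":14}, {"tz":0.5, "aperture":14}, {"tz":0.4, "aperture":14}, {"tz":0.2, "aperture":14}, {"tz":0.16, "aperture":14}, {"aperture":14}, {"aperture":14}])

```text
time: 9.15
tcp_pos: [493.5, -244.0, 110.2]
ee_rot: [[0.429, 0.903, 0.001], [0.903, -0.429, -0.0], [0.0, 0.001, -1.0]]
force: [-0.4, 1.0, -0.9]
gripper_width: 18.3
grasp_force: 12.0
```

To row units: 3 mm is 0.06, 2 mm is 0.04.

Request:
drive_effector(increments=[{"tz":0.06, "aperture":14}, {"tz":0.04, "aperture":14}, {"tz":0.02, "aperture":14}, {"aperture":14}, {"aperture":14}])

```text
time: 9.65
tcp_pos: [493.0, -243.9, 103.5]
ee_rot: [[0.43, 0.903, 0.0], [0.903, -0.43, 0.0], [0.0, 0.0, -1.0]]
force: [0.6, -0.0, -0.3]
gripper_width: 18.5
grasp_force: 12.0
```

Request:
drive_effector(increments=[{"aperture":26}, {"aperture":34}, {"aperture":50}, {"aperture":70}, {"aperture":80}, {"aperture":90}, {"aperture":90}, {"aperture":90}])

```text
time: 10.45
tcp_pos: [493.0, -243.9, 103.5]
ee_rot: [[0.43, 0.903, 0.0], [0.903, -0.43, 0.0], [0.0, 0.0, -1.0]]
force: [0.2, 0.7, -0.4]
gripper_width: 78.3
grasp_force: 0.0
```

```bash
python3 - <<'E'
from h import *
import cv2
a=ctrl.grab_frame('wrist');b=ctrl.grab_frame('scene')
o=np.zeros((400,800,3),np.uint8);o[:,:400]=a[:,120:520];o[:,400:]=b[:,200:600]
cv2.imwrite('pics/m4.png',o[:,:,::-1])
E
```

```text
(no output)
```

View pics/m4.png

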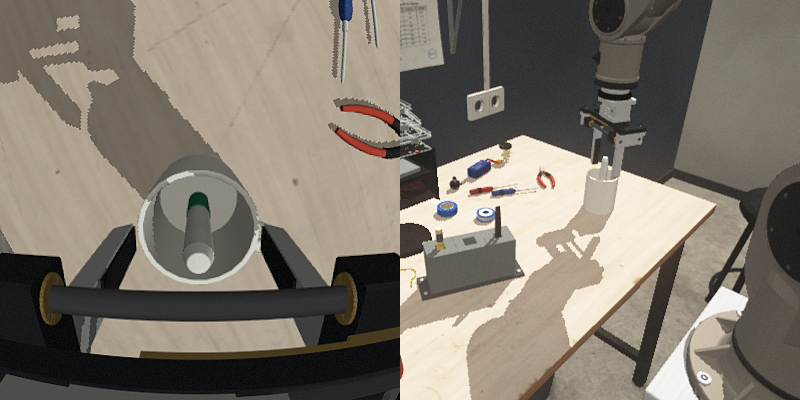

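The marker stands upright in the mug, foot at about (200,200) and top at (200,262) in the wrist crop, with both fingers clear of it. I'll rise straight up.

To row units: -30 mm is -0.6, -25 mm is -0.5.

Request:
drive_effector(increments=[{"aperture":92}, {"tz":-0.16, "aperture":92}, {"tz":-0.3, "aperture":92}, {"tz":-0.5, "aperture":92}, {"tz":-0.6, "aperture":92}, {"tz":-0.6, "aperture":92}, {"tz":-0.6, "aperture":92}, {"tz":-0.6, "aperture":92}, {"aperture":92}, {"aperture":92}, {"aperture":92}])

```text
time: 11.65
tcp_pos: [492.6, -243.8, 271.2]
ee_rot: [[0.429, 0.903, -0.001], [0.903, -0.429, 0.0], [-0.0, -0.001, -1.0]]
force: [0.7, 1.0, -0.2]
gripper_width: 91.8
grasp_force: 0.0
```

```bash
python3 - <<'E'
from h import *
import cv2
a=ctrl.grab_frame('wrist');b=ctrl.grab_frame('scene')
o=np.zeros((400,800,3),np.uint8);o[:,:400]=a[:,120:520];o[:,400:]=b[:,200:600]
cv2.imwrite('pics/m5.png',o[:,:,::-1])
E
```

```text
(no output)
```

View pics/m5.png

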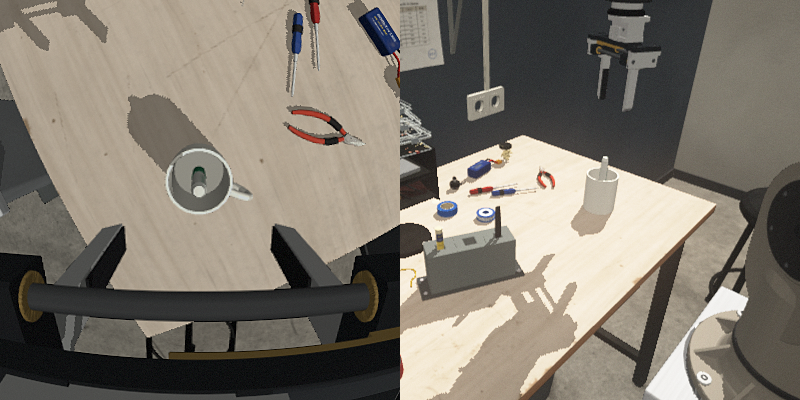

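The marker stands in the mug at (604,170), the mug has not moved, the tweezers and syringe are still in the rack, and the gripper is clear. Handing in.

```bash
python3 -c "
from bench import ctrl
print(ctrl.hand_in())"
```

```text
the job is handed in; nothing more can be done
None
```

The marker is standing upright in the mug, the mug and the other two tools are where they were, and the job was handed in at about 12 s of the 45 s limit; no verdict came back.

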